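# Return the food-check kit to its drawer

## Robot

A 6-joint arm with a two-finger parallel gripper is mounted at the origin on the work surface; the furniture and walls round the work are solid. World frame = base frame: x ahead of the robot, y to its left, z up, the work surface at z = 0. Lengths are in mm, angles in rad, forces in N, time in s.
With the tool pointing down it reaches from about 350 to 775 mm from the base axis. Payload 7.3 kg.
Tool frame: the origin (TCP) lies at the very end of the fingers, on their centre line; the grasp point (between the pads) lies 19 mm behind it (arm.grasp_offset is the distance from the TCP to the grasp point, in mm); z points along the fingers, y is the line along which they close (so a half turn about z gives the same grasp; the last joint's range is limited). The gripper opens to 92 mm and grips with 3 to 60 N. Pads are 19 mm wide; open, the fingers measure 130 mm over their backs; the gripper's body (75 mm by 190 mm) begins 47 mm behind the grasp point.
Start: joints at [1.036, 0.342, 1.524, -0, 1.275, -0.146], TCP at [199.003, 485.842, 226.741] pointing down, gripper open.
Joint ranges: [-2.53, 2.53], [-0.77, 2.02], [0.04, 2.7], [-1, 4.14], [0.28, 2.66], [-3.11, 3.11]. Speed limits (rad/s): [2.57, 2.57, 3.14, 3.14, 3.14, 3.14].

## Interface

Orientations are given as a rotation vector (axis times angle).
In Python, from plant import arm gives the robot as it stands.
- The arm moves only by the shell command python3 -m creep 'ROWS' [OPENING]. ROWS is JSON, a list of rows, each an object with "linear": the shift along the world's x, y, z in cm, a list of three; "spin": the turn about the world's z in degrees. In form: [{"linear": [dx, dy, dz], "spin": spin}, ...]. A call has 1 to 20 rows; each row is the pose to reach, as a shift and turn from the pose commanded when the call began; what a row does not reach only later rows make up. A row lasts 1/8 s, in which the tool goes at most 62.5 mm and 10.7 degrees, less where a joint would pass 70% of its speed; a pose out of reach is approached as far as the arm can. A call with a gripper value outside its range is refused whole. OPENING is the gripper command: -1 is shut, 1 is fully open, values between are in proportion, set as the call begins (- or left out, the last holds). The fingers move at their own pace and stop on an object; the grip force is fixed at half the most. Time passes only in rows, so rows that repeat a pose let the fingers close. It gives the time, the measured TCP pose, the force, the opening and the grip force at its end, in the units of the state.
- arm.get_obs(): the state, without advancing time (a new reading comes with each control period).
- arm.snapshot(name): name is "side" or "top"; returns a dict with "image" (384x512x3 uint8, red, green, blue), "fx", "fy", "cx", "cy" (pixels), "pose" (4x4, takes a point from camera to world coordinates). Camera axes: x right, y down, z forward; pixel columns grow to the right and rows downward; lengths in mm; the calibration is good to about 2 mm. A picture is of the moment at which its call begins. There is no depth.
- arm.hand_in(): hands the job in; it is judged then, once.
The state is a dict: "time": time; "joint_pos": joint angles; "joint_vel": joint speeds; "joint_torque": joint torques, N m; "position": TCP position; "ee_rot": TCP orientation; "contact_force": force on the tool from outside, world axes, zero at the start; "ft_torque": the same for the moment, N m; "grip_width": opening from 0.0 (shut) to 1.0 (fully open); "finger_force": force on a finger pad.
Only numpy, scipy, OpenCV 4.12 (cv2) and the standard library are available. Lean on these libraries where they do the work, as an engineer would, in place of code of your own. Each camera call takes 0.05 s, during which the arm holds its last target. There are 200 camera calls.

## Task

Put the food-check kit away: press the probe thermometer and the wind-up timer fully down into their own cutouts in the insert of the open drawer, face up, and then push the drawer completely shut. Leave everything else standing where it is.

Things in the scene. Friction and masses are not known exactly. Their poses are not given: they have to be found in the camera images.
- probe_thermometer: pocket food thermometer, 190 x 38 x 17 mm, about 60 g, lying face up; origin at the centre of its underside, z up, x along it towards the thin steel probe. Its plastic body, x = -94 to -10 mm, 36 mm wide, 16 mm high, sits 2 degrees anticlockwise askew to x: grip it across its width at x = -52 mm, y = 0. The probe, 3.4 mm thick, 8 mm up, reaches from there to x = +95 mm
- timer: round wind-up kitchen timer, about 75 g, standing face up; origin at the centre of its underside, z up. Base disc 64 mm in diameter, 20 mm high; on it a knob 42 mm in diameter from 21 to 32 mm above the underside, the easiest place to grip it
- thermometer_pocket (a point): in the drawer: where the thermometer's origin belongs, on its cutout's floor, 12 mm below the insert's top. Axes are the drawer's: x towards its back (closing direction), y to its left, z up. The thermometer lies across the drawer, its x axis (probe) along this +y, in a 16 mm wide groove. Seated, its body stands 4 mm above the insert
- body_cutout (a point): middle of the cutout for the thermometer's body, level with the insert's top, 52 mm to the -y side of thermometer_pocket; same axes; 40 mm along x, 88 mm along y, 12 mm deep. At its middle a finger notch on each side, 36 mm along y, 27 mm outward in x, equally deep. Four sprung, sloped rubber nubs narrow it to 2 mm less than the body, which goes home only when pressed down with about 5 to 10 N
- timer_pocket (a point): in the drawer: where the timer's origin belongs, on the floor of the round cutout, 69 mm wide with a bevelled rim, 14 mm below the insert's top; same axes. Three like nubs: it must be pressed down with 5 to 10 N; any yaw will do. Seated, its base stands 6 mm above the insert, its knob's top 32 mm above this point. Not pressed home, it jams in the unit's opening when the drawer is shut
- drawer_front (a point): outermost point in the middle of the slim dark bar (120 mm long, 9 mm thick) on the drawer's front panel, 50 mm above the bench; push here along +x (axes as thermometer_pocket) to shut it. The panel is 236 mm wide, its top 58 mm above the bench, its face 8.5 mm behind this point. The drawer's other rims stand 4 mm above the insert
- kit_unit: fixed low metal drawer unit on the bench, 180 x 236 x 60 mm; origin at the centre of its underside, x towards its back, y to its left; the drawer opens to its -x; a tin and a spice jar, up to 106 mm tall, stand on its back half
- kit_drawer (a joint): how far the drawer is pulled out, in m: 0 shut, at most 0.17; it slides with about 4 N of friction and stays where it is left, but may shift a little when things are pressed in
- sauce_cup: bystander: small empty steel cup, 61 mm in diameter, 35 mm high, origin at the centre of its underside
- salt_shaker: bystander: shaker, 44 mm in diameter, 90 mm high, origin at the centre of its underside
- peeler: bystander: peeler lying on the bench, 170 x 25 x 18 mm, long along its x, origin at the centre of its underside
There are look-alikes about, which are no part of the job. What is shaped like the timer but turquoise or yellow is not meant.

How it is judged (in metres and radians):
On the way:
1. thermometer and timer are both pressed home in their cutouts while the drawer is still open (x of probe_thermometer in the frame of thermometer_pocket between -0.005 and 0.005 m and y of probe_thermometer in the frame of thermometer_pocket between -0.005 and 0.005 m and z of probe_thermometer in the frame of thermometer_pocket between -0.002 and 0.002 m and x of timer in the frame of timer_pocket between -0.005 and 0.005 m and y of timer in the frame of timer_pocket between -0.005 and 0.005 m and z of timer in the frame of timer_pocket between -0.002 and 0.002 m and angle between the x axis of probe_thermometer and the y axis of thermometer_pocket, either way round below 0.1 rad and angle between each of probe_thermometer, timer's own z axis and vertical below 0.05 rad and value of joint kit_drawer above 0.08 m), for 0.2 s.
At the end, for the whole second after the job is handed in: Thermometer and timer lie face up and level (within 0.05 rad) in their own cutouts (within 5 mm in plan, the thermometer within 0.1 rad of the cutout's line), pressed home to within 2 mm of the cutout floors; the drawer is shut to within 4 mm; all at rest (x of probe_thermometer in the frame of thermometer_pocket between -0.005 and 0.005 m and y of probe_thermometer in the frame of thermometer_pocket between -0.005 and 0.005 m and z of probe_thermometer in the frame of thermometer_pocket between -0.002 and 0.002 m and x of timer in the frame of timer_pocket between -0.005 and 0.005 m and y of timer in the frame of timer_pocket between -0.005 and 0.005 m and z of timer in the frame of timer_pocket between -0.002 and 0.002 m and angle between the x axis of probe_thermometer and the y axis of thermometer_pocket, either way round below 0.1 rad and angle between each of probe_thermometer, timer's own z axis and vertical below 0.05 rad and value of joint kit_drawer below 0.004 m and linear speed of each of probe_thermometer, timer below 0.01 m/s); the robot touches nothing.
It fails at once if the sauce cup, salt shaker or peeler is moved by more than 30 mm (distance of any of sauce_cup, salt_shaker, peeler from where it was at the start of the episode above 0.03 m).
It also fails if it takes over 72 s, if anything falls off the work surface, if the arm or the gripper's body presses on something with over 40 N, if the wrist force passes 120 N, or if a joint passes its speed limit or range.

## Working session

There is one attempt and no reset: what is moved stays moved. The work goes in short steps, Python scripts to look and compute and a shell command to move; the robot and the scene stay as the last step left them, time stands still between calls to the robot, and variables do not carry over. Pictures are saved under pics/ and viewed, at most 10 in all, crops included, and the job is handed in when it is done.

```bash
mkdir -p pics; cat > h.py <<'E'
import numpy as np, cv2, pickle
from plant import arm
def snap(n,f):
    s=arm.snapshot(n); cv2.imwrite(f'pics/{f}.png',cv2.cvtColor(s['image'],cv2.COLOR_RGB2BGR)); pickle.dump(s,open(f'{f}.pkl','wb')); return s
def crop(f,u0,v0,w,h,k,out):
    im=cv2.imread(f'pics/{f}.png')[v0:v0+h,u0:u0+w]; cv2.imwrite(f'pics/{out}.png',cv2.resize(im,None,fx=k,fy=k,interpolation=cv2.INTER_CUBIC))
def w(f,u,v,z):
    s=pickle.load(open(f'{f}.pkl','rb')); P=np.array(s['pose']); d=P[:3,:3]@[(u-s['cx'])/s['fx'],(v-s['cy'])/s['fy'],1]; return (P[:3,3]+d*(z-P[2,3])/d[2]).round(1)
def px(f,p):
    s=pickle.load(open(f'{f}.pkl','rb')); P=np.array(s['pose']); c=P[:3,:3].T@(np.array(p)-P[:3,3]); return (c[:2]/c[2]*[s['fx'],s['fy']]+[s['cx'],s['cy']]).round(1)
E
python3 - <<'E'
from h import *
for n in('top','side'):
    s=snap(n,n+'0'); print(np.array(s['pose']).round(2).tolist(),s['fx'])
im=np.vstack([cv2.imread('pics/top0.png'),cv2.imread('pics/side0.png')])
o=arm.get_obs();print(o['time'],o['position'],o['ee_rot'])
E
```

```text
[[0.01, -0.99, 0.14, 424.0], [-1.0, -0.01, -0.0, -71.39], [0.0, -0.14, -0.99, 1067.71], [0.0, 0.0, 0.0, 1.0]] 367.1082912567822
[[0.17, -0.73, 0.66, -333.4], [-0.98, -0.14, 0.1, -235.67], [0.02, -0.67, -0.74, 1103.32], [0.0, 0.0, 0.0, 1.0]] 467.87678505207776
0.1 [198.81852932 485.51661176 226.10148464] [-6.06826929e-01 -3.08196033e+00  2.08465189e-03]
```

View pics/top0.png

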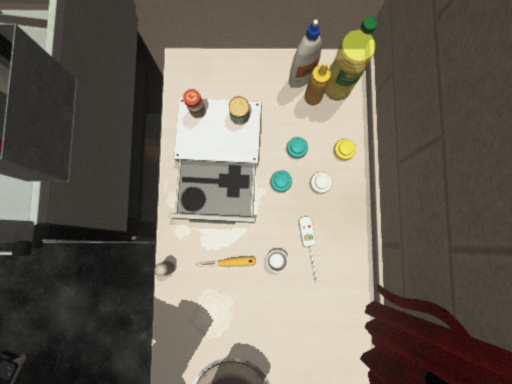

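View pics/side0.png

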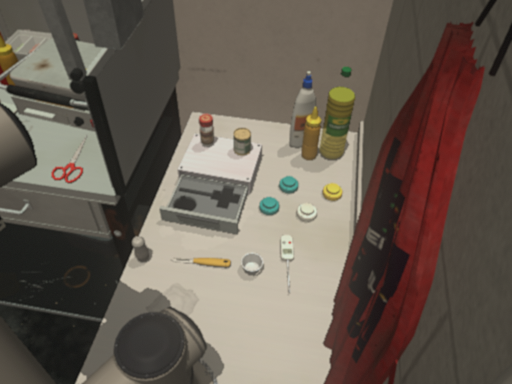

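The top view shows the white timer at (321,182) and the thermometer body at (307,230), its probe tip at (316,280). The drawer is open, with the timer cutout at (193,199) and the body cutout at (235,181). The cup is at (277,260), the peeler at (228,262) and the shaker at (166,267). I'll enlarge this area.

```bash
python3 - <<'E'
from h import *
crop('top0',168,148,100,80,8,'c1')
crop('top0',262,165,80,120,5,'c2')
E
```

```text
(no output)
```

View pics/c1.png

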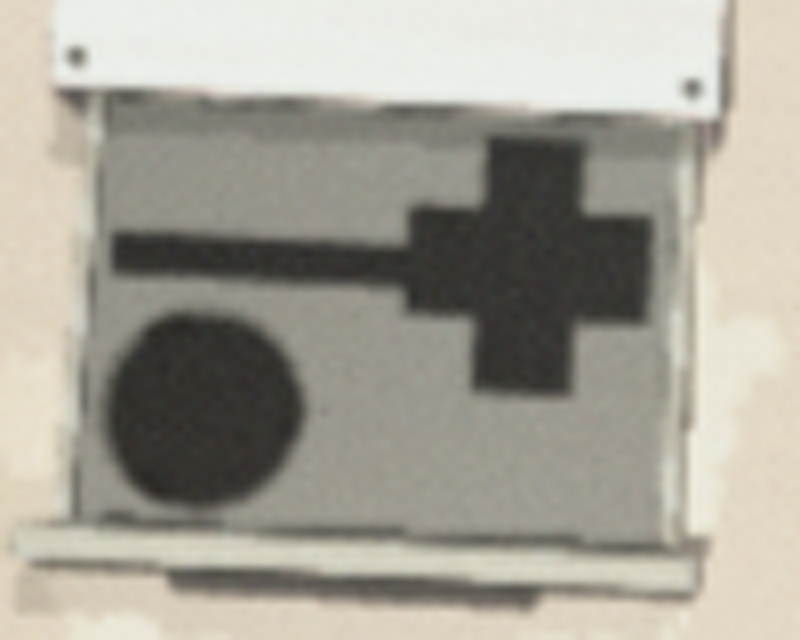

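View pics/c2.png

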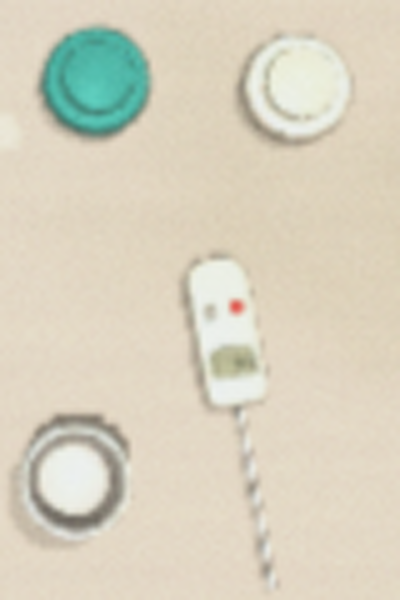

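The first crop (offset 168,148, ×8) shows the body cutout centre at (529,266), the notches from (535,140) to (523,393), the groove's left end at (112,252) and the circle centre at (205,410). The bar runs from (170,580) to (540,605). The second crop (offset 262,165, ×5) shows the timer base centre at (298,88) and its knob at (302,80). The thermometer body's centre is at (228,331), from its back end (217,257) to its front end (238,406), and the probe tip is at (271,588).

```bash
python3 - <<'E'
from h import *
def q(u,v,z): return w('top0',168+(u+.5)/8-.5,148+(v+.5)/8-.5,z)
def r(u,v,z): return w('top0',262+(u+.5)/5-.5,165+(v+.5)/5-.5,z)
for z in(30,40):
  print('z',z,'body',q(529,266,z),'notch',q(535,140,z),q(523,393,z),'bodyends',q(407,261,z),q(649,270,z),'groove end',q(112,252,z),'circ',q(205,410,z))
  for p in (q(529,266,z),q(205,410,z)): print(px('side0',[*p[:2],z]))
print('unit front corners',q(55,90,60),q(718,118,60),'panel',q(12,530,58),q(705,550,58))
print('timer',r(298,88,20),r(302,80,32),'therm',r(228,331,16),r(217,257,16),r(238,406,16),r(240,408,8),r(271,588,8))
print('cup',r(75,480,35))
crop('side0',150,165,110,75,7,'c3')
E
```

```text
z 30 body [603.3  -1.4  30. ] notch [649.3  -2.8  30. ] [557.4  -0.   30. ] bodyends [604.8  42.3  30. ] [602.1 -44.4  30. ] groove end [607.3 148.   30. ] circ [550.5 113.   30. ]
[225.6 196.5]
[185.  203.9]
z 40 body [601.5  -2.1  40. ] notch [647.2  -3.5  40. ] [556.1  -0.7  40. ] bodyends [603.   41.2  40. ] [600.4 -44.7  40. ] groove end [605.5 145.9  40. ] circ [549.2 111.2  40. ]
[225.6 194.7]
[185.1 202.1]
unit front corners [659.4 163.7  60. ] [651.2 -68.8  60. ] panel [505. 173.  58.] [499.8 -65.4  58. ]
timer [ 602.8 -254.1   20. ] [ 605.4 -254.4   32. ] therm [ 462.6 -212.5   16. ] [ 504.8 -206.7   16. ] [ 420.2 -217.7   16. ] [ 419.1 -219.9    8. ] [ 318.6 -236.2    8. ]
cup [ 379.1 -124.2   35. ]
```

View pics/c3.png

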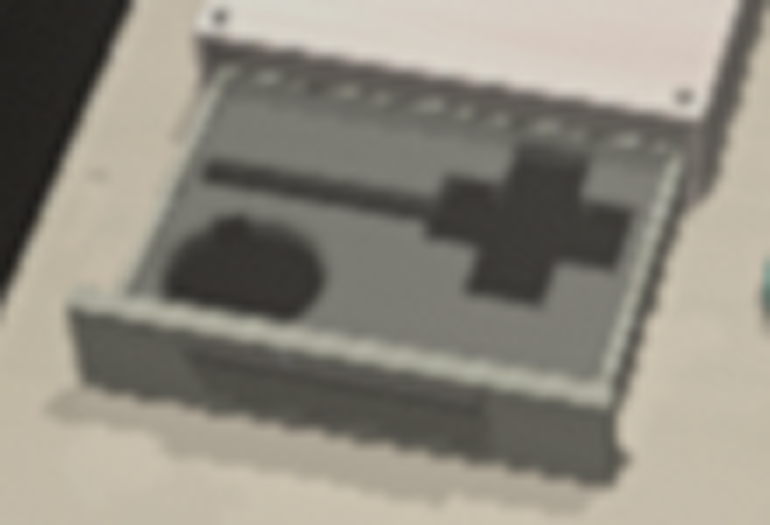

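Side view: the cutout cross is centred at crop (530,222), which puts the insert's top at about z = 30 mm and the drawer's yaw at about -1.8°. The thermometer's grip point is about (463,-213), with its body pointing about 190°. I'm moving over it now.

```bash
python3 -m creep '[{"linear":[10,-20,0],"spin":8},{"linear":[10,-20,0],"spin":8},{"linear":[10,-20,0],"spin":16},{"linear":[10,-20,0],"spin":16},{"linear":[20,-38.5,-2],"spin":32},{"linear":[20,-38.5,-2],"spin":32},{"linear":[20,-38.5,-2],"spin":32},{"linear":[20,-38.5,-2],"spin":32},{"linear":[26.4,-69.8,-14],"spin":32},{"linear":[26.4,-69.8,-14],"spin":32},{"linear":[26.4,-69.8,-14],"spin":32},{"linear":[26.4,-69.8,-14],"spin":32},{"linear":[26.4,-69.8,-14],"spin":32},{"linear":[26.4,-69.8,-14],"spin":32},{"linear":[26.4,-69.8,-14],"spin":32},{"linear":[26.4,-69.8,-14],"spin":32},{"linear":[26.4,-69.8,-14],"spin":32},{"linear":[26.4,-69.8,-14],"spin":32}]' 0.4
```

```text
time: 2.35
position: [463.2, -211.3, 87.3]
ee_rot: [-0.268, 3.13, -0.0]
contact_force: [-0.5, 0.3, 0.1]
grip_width: 0.699
finger_force: 0.0
```

```bash
python3 -m creep '[{"linear":[0,-0.15,-3],"spin":0},{"linear":[0,-0.15,-6],"spin":0},{"linear":[0,-0.15,-7.5],"spin":0},{"linear":[0,-0.15,-8.4],"spin":0},{"linear":[0,-0.15,-8.4],"spin":0},{"linear":[0,-0.15,-8.4],"spin":0}]' && python3 -m creep '[{"linear":[0,0,0],"spin":0},{"linear":[0,0,0],"spin":0},{"linear":[0,0,0],"spin":0},{"linear":[0,0,0],"spin":0},{"linear":[0,0,0],"spin":0},{"linear":[0,0,0],"spin":0}]' -1
```

```text
time: 3.1
position: [463.5, -214.0, 3.5]
ee_rot: [-0.266, 3.129, -0.001]
contact_force: [0.6, 0.2, 0.2]
grip_width: 0.7
finger_force: 0.0
time: 3.85
position: [463.0, -213.6, 2.9]
ee_rot: [-0.266, 3.13, 0.0]
contact_force: [-1.2, 1.4, 3.8]
grip_width: 0.38
finger_force: 30.0
```

```bash
python3 -m creep '[{"linear":[0,0,4],"spin":0},{"linear":[0,0,9],"spin":-5},{"linear":[3,4,9],"spin":-15},{"linear":[5,8,9],"spin":-25},{"linear":[7,12,9],"spin":-35},{"linear":[9,15,9],"spin":-45},{"linear":[11,17,9],"spin":-55},{"linear":[12,18,9],"spin":-65},{"linear":[13,19,9],"spin":-75},{"linear":[13.5,20,9],"spin":-85},{"linear":[14,21,9],"spin":-95},{"linear":[14,21.2,8],"spin":-99.6},{"linear":[14,21.2,7],"spin":-99.6},{"linear":[14,21.2,6.5],"spin":-99.6},{"linear":[14,21.2,6.5],"spin":-99.6},{"linear":[14,21.2,6.5],"spin":-99.6}]'
python3 - <<'E'
from h import *
snap('top','top1');snap('side','side1')
crop('top1',168,148,100,80,4,'a');crop('side1',145,135,115,105,4,'b')
a=cv2.imread('pics/a.png');b=cv2.imread('pics/b.png')
a=cv2.copyMakeBorder(a,0,420-320,0,0,0); cv2.imwrite('pics/d1.png',cv2.resize(np.hstack([a,b]),None,fx=.93,fy=.93))
E
```

```text
time: 5.85
position: [603.2, -1.9, 68.0]
ee_rot: [2.218, 2.224, 0.001]
contact_force: [-1.6, -0.2, -0.9]
grip_width: 0.378
finger_force: 30.0
```

View pics/d1.png

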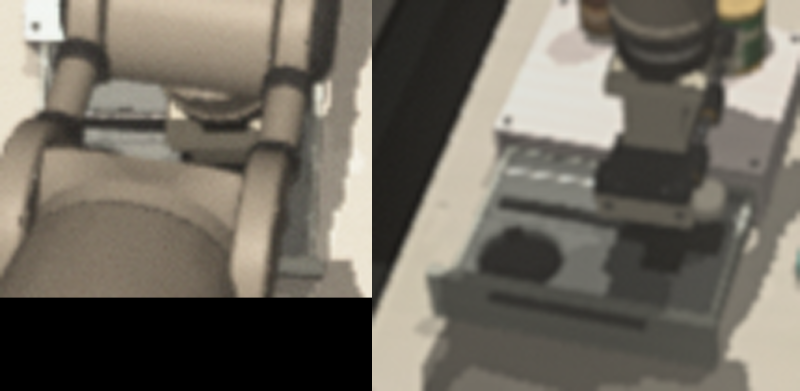

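The arm hides the top view. In the side view the body hangs over its cutout, with the tail at (725,200) in the picture. I'll go down and watch the force.

```bash
python3 -m creep '[{"linear":[0,0.05,-2],"spin":0},{"linear":[0,0.05,-3],"spin":0},{"linear":[0,0.05,-3.2],"spin":0},{"linear":[0,0.05,-3.2],"spin":0}]'; python3 -m creep '[{"linear":[0,0,-0.2],"spin":0},{"linear":[0,0,-0.4],"spin":0},{"linear":[0,0,-0.5],"spin":0},{"linear":[0,0,-0.5],"spin":0}]'
```

```text
time: 6.45
position: [603.2, -1.2, 36.0]
ee_rot: [2.219, 2.224, 0.001]
contact_force: [0.2, -0.3, -1.3]
grip_width: 0.379
finger_force: 30.0
time: 6.95
position: [603.0, -1.2, 30.7]
ee_rot: [-2.219, -2.224, 0.0]
contact_force: [-0.5, 0.2, -0.6]
grip_width: 0.384
finger_force: 30.0
```

```bash
python3 -m creep '[{"linear":[0,0,-0.2],"spin":0},{"linear":[0,0,-0.4],"spin":0},{"linear":[0,0,-0.4],"spin":0}]'; python3 -m creep '[{"linear":[0,0,-0.1],"spin":0},{"linear":[0,0,-0.3],"spin":0},{"linear":[0,0,-0.3],"spin":0}]'
```

```text
time: 7.32
position: [603.9, -1.3, 26.9]
ee_rot: [2.218, 2.222, 0.002]
contact_force: [4.5, -0.3, -0.8]
grip_width: 0.38
finger_force: 30.0
time: 7.7
position: [603.3, -1.2, 24.0]
ee_rot: [2.218, 2.224, 0.001]
contact_force: [3.5, -1.0, 3.3]
grip_width: 0.38
finger_force: 30.0
```

```bash
python3 -m creep '[{"linear":[0,0,-0.1],"spin":0},{"linear":[0,0,-0.2],"spin":0},{"linear":[0,0,-0.2],"spin":0}]'; python3 -m creep '[{"linear":[0,0,-0.1],"spin":0},{"linear":[0,0,-0.2],"spin":0},{"linear":[0,0,-0.2],"spin":0}]'
```

```text
time: 8.07
position: [603.5, -1.2, 22.2]
ee_rot: [2.218, 2.223, 0.001]
contact_force: [4.4, 0.4, 4.6]
grip_width: 0.379
finger_force: 30.0
time: 8.45
position: [603.1, -1.2, 20.4]
ee_rot: [2.219, 2.224, 0.0]
contact_force: [1.8, -0.9, 7.8]
grip_width: 0.378
finger_force: 30.0
```

```bash
python3 -m creep '[{"linear":[0,0,-0.1],"spin":0},{"linear":[0,0,-0.2],"spin":0},{"linear":[0,0,-0.2],"spin":0}]'; python3 -m creep '[{"linear":[0,0,-0.1],"spin":0},{"linear":[0,0,-0.15],"spin":0},{"linear":[0,0,-0.15],"spin":0}]'
```

```text
time: 8.82
position: [603.1, -1.2, 18.8]
ee_rot: [2.218, 2.224, 0.001]
contact_force: [-0.1, -0.4, 10.6]
grip_width: 0.38
finger_force: 30.0
time: 9.2
position: [603.3, -1.2, 18.8]
ee_rot: [2.218, 2.223, 0.001]
contact_force: [-3.3, -0.3, 20.0]
grip_width: 0.381
finger_force: 30.0
```

```bash
python3 -m creep '[{"linear":[0,0,0.1],"spin":0},{"linear":[0,0,0.1],"spin":0},{"linear":[0,0,0.1],"spin":0},{"linear":[0,0,2],"spin":0},{"linear":[0,0,4],"spin":0},{"linear":[0,0,4],"spin":0}]' 0.06; python3 -m creep '[{"linear":[0,0,0],"spin":0},{"linear":[0,0,0],"spin":0},{"linear":[0,0,0],"spin":0},{"linear":[0,0,-1.5],"spin":0},{"linear":[0,0,-2.2],"spin":0},{"linear":[0,0,-2.4],"spin":0},{"linear":[0,0,-2.6],"spin":0},{"linear":[0,0,-2.6],"spin":0}]' -1
```

```text
time: 9.95
position: [603.7, -1.2, 57.0]
ee_rot: [2.218, 2.223, 0.002]
contact_force: [0.7, 0.2, 0.0]
grip_width: 0.529
finger_force: 0.0
time: 10.95
position: [604.4, -1.2, 32.2]
ee_rot: [2.217, 2.222, 0.004]
contact_force: [-2.4, 1.7, 14.7]
grip_width: 0.007
finger_force: 7.2
```

The thermometer is seated: its top is felt at 32 mm, as predicted. On to the timer.

```bash
python3 -m creep '[{"linear":[0,0,5],"spin":0},{"linear":[0,-3,8],"spin":10},{"linear":[0,-9,8],"spin":20},{"linear":[0,-15,8],"spin":30},{"linear":[0,-20,8],"spin":40},{"linear":[0,-24,8],"spin":50},{"linear":[0,-25.3,8],"spin":60},{"linear":[0,-25.3,6],"spin":60},{"linear":[0,-25.3,5],"spin":60},{"linear":[0,-25.3,5],"spin":60}]' 0.5
python3 - <<'E'
from h import *
snap('top','top2');snap('side','side2')
crop('top2',168,148,100,80,8,'d2')
o=arm.get_obs();print(o['position'],o['joint_pos'])
crop('side2',150,165,110,75,7,'d3')
E
```

```text
time: 12.2
position: [602.4, -253.6, 79.0]
ee_rot: [-0.809, -3.033, -0.001]
contact_force: [-0.6, 0.2, 0.0]
grip_width: 0.749
finger_force: 0.0
[ 603.33335151 -253.91645271   80.53735422] [-5.15387271e-01  7.08655259e-01  1.31719968e+00  1.14947065e-04
  1.11531211e+00 -1.56523529e+00]
```

View pics/d2.png

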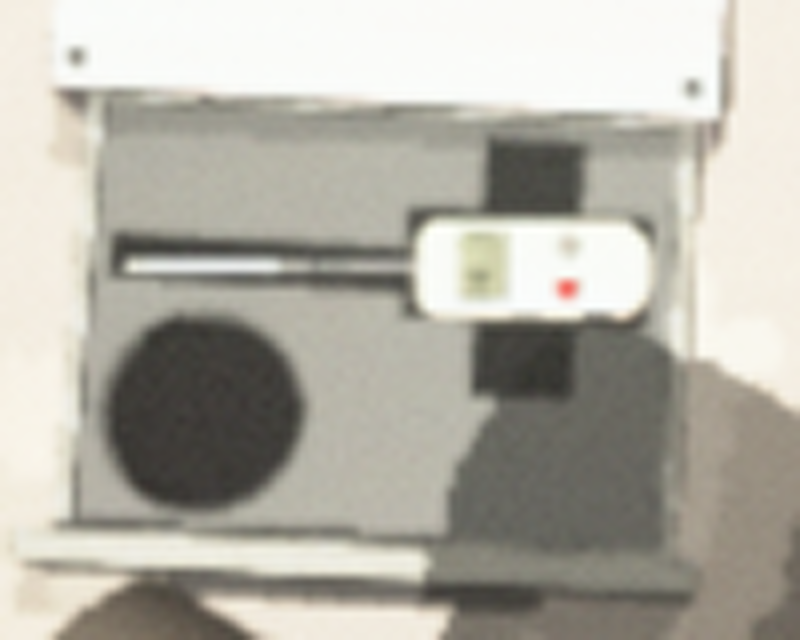

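The crop shows the thermometer seated in its cutout and groove (body at (533,268), probe tip at (125,265)). The drawer has not shifted and the circle is still at (205,411). Now I'll grip the timer.

```bash
python3 -m creep '[{"linear":[0,0,-3],"spin":0},{"linear":[0,0,-5],"spin":0},{"linear":[0,0,-5.7],"spin":0},{"linear":[0,0,-5.7],"spin":0},{"linear":[0,0,-5.7],"spin":0}]' && python3 -m creep '[{"linear":[0,0,0],"spin":0},{"linear":[0,0,0],"spin":0},{"linear":[0,0,0],"spin":0},{"linear":[0,0,0],"spin":0},{"linear":[0,0,0],"spin":0},{"linear":[0,0,0],"spin":0}]' -1
```

```text
time: 12.92
position: [603.7, -254.5, 24.5]
ee_rot: [0.809, 3.033, -0.001]
contact_force: [1.1, -0.7, -1.2]
grip_width: 0.752
finger_force: 0.0
time: 13.68
position: [603.1, -254.1, 23.5]
ee_rot: [0.81, 3.035, 0.0]
contact_force: [-0.9, 0.3, 3.6]
grip_width: 0.451
finger_force: 30.0
```

```bash
python3 -m creep '[{"linear":[0,0,5],"spin":0},{"linear":[0,0,8],"spin":0},{"linear":[-1,6,8],"spin":0},{"linear":[-2,12,8],"spin":0},{"linear":[-3,18,8],"spin":0},{"linear":[-4,24,8],"spin":0},{"linear":[-4.6,30,8],"spin":0},{"linear":[-5.2,36.7,8],"spin":0},{"linear":[-5.2,36.7,8],"spin":0},{"linear":[-5.2,36.7,6],"spin":0},{"linear":[-5.2,36.7,4.5],"spin":0},{"linear":[-5.2,36.7,3.5],"spin":0},{"linear":[-5.2,36.7,3.5],"spin":0},{"linear":[-5.2,36.7,3.5],"spin":0}]'
```

```text
time: 15.42
position: [551.4, 112.5, 58.6]
ee_rot: [0.81, 3.034, 0.0]
contact_force: [-0.3, -0.6, 0.1]
grip_width: 0.45
finger_force: 30.0
```

```bash
python3 -m creep '[{"linear":[0,0,-0.4],"spin":0},{"linear":[0,0,-0.8],"spin":0},{"linear":[0,0,-1],"spin":0},{"linear":[0,0,-1],"spin":0}]'; python3 -m creep '[{"linear":[0,0,-0.2],"spin":0},{"linear":[0,0,-0.3],"spin":0},{"linear":[0,0,-0.3],"spin":0}]'; python3 -m creep '[{"linear":[0,0,-0.2],"spin":0},{"linear":[0,0,-0.3],"spin":0},{"linear":[0,0,-0.3],"spin":0}]'
```

```text
time: 15.92
position: [551.2, 113.8, 49.1]
ee_rot: [0.81, 3.034, 0.003]
contact_force: [-2.6, 3.0, 6.4]
grip_width: 0.452
finger_force: 30.0
time: 16.3
position: [551.8, 114.6, 46.9]
ee_rot: [0.809, 3.033, 0.005]
contact_force: [-3.0, 6.8, 10.7]
grip_width: 0.445
finger_force: 30.1
time: 16.68
position: [552.0, 115.3, 44.2]
ee_rot: [0.809, 3.033, 0.007]
contact_force: [-2.1, 9.7, 11.8]
grip_width: 0.451
finger_force: 30.5
```

```bash
python3 -m creep '[{"linear":[0,0.25,0],"spin":0},{"linear":[0,0.3,0],"spin":0},{"linear":[0,0.3,-0.2],"spin":0},{"linear":[0,0.3,-0.3],"spin":0},{"linear":[0,0.3,-0.3],"spin":0}]'; python3 -m creep '[{"linear":[0,0,-0.2],"spin":0},{"linear":[0,0,-0.3],"spin":0},{"linear":[0,0,-0.3],"spin":0}]'
```

```text
time: 17.3
position: [552.1, 115.6, 39.8]
ee_rot: [0.81, 3.033, 0.001]
contact_force: [1.7, 1.2, 5.1]
grip_width: 0.45
finger_force: 30.0
time: 17.68
position: [553.5, 114.9, 38.1]
ee_rot: [0.809, 3.03, 0.001]
contact_force: [2.1, -3.6, 13.2]
grip_width: 0.45
finger_force: 30.0
```

```bash
python3 -m creep '[{"linear":[0,0,-0.15],"spin":0},{"linear":[0,0,-0.25],"spin":0},{"linear":[0,0,-0.25],"spin":0}]'
```

```text
time: 18.05
position: [554.1, 114.2, 36.4]
ee_rot: [0.808, 3.028, 0.0]
contact_force: [2.3, -7.3, 17.4]
grip_width: 0.448
finger_force: 30.0
```

```bash
python3 -m creep '[{"linear":[0,0,0.2],"spin":0},{"linear":[0,0,0.2],"spin":0},{"linear":[0,0,0.2],"spin":0},{"linear":[0,0,2],"spin":0},{"linear":[0,0,3],"spin":0},{"linear":[0,0,3],"spin":0}]' 0.15; python3 -m creep '[{"linear":[0,0,0],"spin":0},{"linear":[0,0,0],"spin":0},{"linear":[0,0,0],"spin":0},{"linear":[0,0,-1],"spin":0},{"linear":[0,0,-1.6],"spin":0},{"linear":[0,0,-1.8],"spin":0},{"linear":[0,0,-2],"spin":0},{"linear":[0,0,-2],"spin":0}]' -1
```

```text
time: 18.8
position: [551.3, 116.0, 64.2]
ee_rot: [0.809, 3.034, 0.001]
contact_force: [-0.8, 0.6, -0.0]
grip_width: 0.576
finger_force: 0.0
time: 19.8
position: [553.3, 116.3, 46.6]
ee_rot: [0.808, 3.03, 0.004]
contact_force: [-1.6, 0.4, 19.6]
grip_width: 0.005
finger_force: 10.3
```

The timer's top is felt at 46.6 mm against an expected 46.2, so it is home. Next I'll move in front of the drawer bar and check.

```bash
python3 -m creep '[{"linear":[0,0,4],"spin":0},{"linear":[0,0,8],"spin":8},{"linear":[-5,-3,8],"spin":18},{"linear":[-10,-6,8],"spin":28},{"linear":[-10,-6,8],"spin":28},{"linear":[-10,-6,6],"spin":28},{"linear":[-10,-6,6],"spin":28},{"linear":[-10,-6,6],"spin":28}]'
python3 - <<'E'
from h import *
snap('side','side3');snap('top','top3')
a=cv2.imread('pics/top3.png')[140:290,155:275];b=cv2.imread('pics/side3.png')[140:290,120:270]
cv2.imwrite('pics/e.png',cv2.resize(np.hstack([a,b]),(792,440),interpolation=cv2.INTER_CUBIC))
E
```

```text
time: 20.8
position: [451.7, 56.0, 104.0]
ee_rot: [0.052, 3.141, 0.0]
contact_force: [-0.9, 0.4, 0.7]
grip_width: 0.008
finger_force: 0.0
```

View pics/e.png

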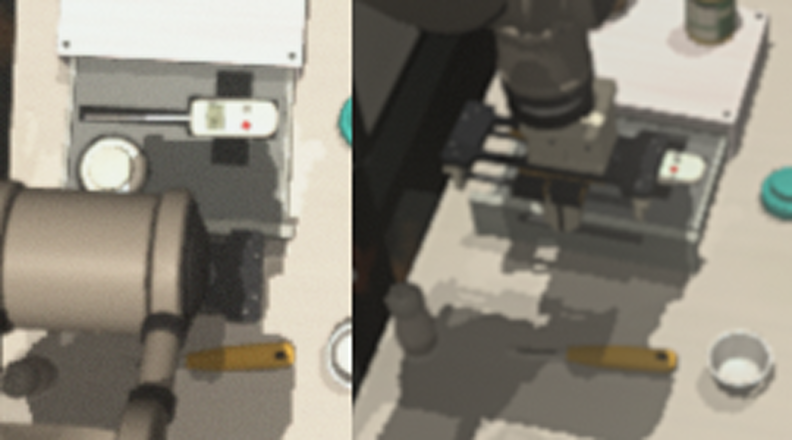

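Both items sit in their cutouts (timer at (112,165), thermometer at (233,117) in the left half), and the bystanders are untouched. Next I'll lower and push.

```bash
python3 -m creep '[{"linear":[0,-0.1,-3],"spin":0},{"linear":[0,-0.1,-6.2],"spin":0},{"linear":[0,-0.1,-6.2],"spin":0},{"linear":[1.5,-0.1,-6.2],"spin":0},{"linear":[3,-0.2,-6.2],"spin":0},{"linear":[4,-0.2,-6.2],"spin":0},{"linear":[5,-0.2,-6.2],"spin":0},{"linear":[6,-0.2,-6.2],"spin":0}]'; python3 -m creep '[{"linear":[1,0,0],"spin":0},{"linear":[2,0,0],"spin":0},{"linear":[3,-0.1,0],"spin":0},{"linear":[4,-0.1,0],"spin":0},{"linear":[5,-0.2,0],"spin":0},{"linear":[6,-0.2,0],"spin":0},{"linear":[7,-0.2,0],"spin":0},{"linear":[8,-0.3,0],"spin":0}]'
```

```text
time: 21.9
position: [511.3, 53.7, 42.1]
ee_rot: [-0.051, -3.141, 0.0]
contact_force: [-4.1, -3.0, 3.2]
grip_width: 0.004
finger_force: 2.0
time: 22.9
position: [591.6, 50.9, 41.6]
ee_rot: [-0.052, -3.141, -0.001]
contact_force: [-3.1, 0.3, 0.5]
grip_width: 0.008
finger_force: 2.0
```

```bash
python3 -m creep '[{"linear":[0.7,0,0],"spin":0},{"linear":[1.4,0,0],"spin":0},{"linear":[2.1,-0.1,0],"spin":0},{"linear":[2.8,-0.1,0],"spin":0},{"linear":[3.3,-0.1,0],"spin":0},{"linear":[3.5,-0.1,0],"spin":0}]'; python3 -m creep '[{"linear":[0.3,0,0],"spin":0},{"linear":[0.6,0,0],"spin":0},{"linear":[0.8,0,0],"spin":0},{"linear":[0.8,0,0],"spin":0}]'
```

```text
time: 23.65
position: [626.3, 49.6, 41.7]
ee_rot: [0.052, 3.141, -0.0]
contact_force: [-4.0, -2.3, 1.3]
grip_width: 0.003
finger_force: 1.8
time: 24.15
position: [627.2, 49.6, 41.6]
ee_rot: [-0.05, -3.126, 0.001]
contact_force: [-27.3, -3.8, 17.2]
grip_width: 0.002
finger_force: 13.5
```

A firm stop at x = 627. Back off and look.

```bash
python3 -m creep '[{"linear":[-0.8,0,0],"spin":0},{"linear":[-4,0,0],"spin":0},{"linear":[-8,0,2],"spin":0},{"linear":[-13,0,8],"spin":0},{"linear":[-18,0,14],"spin":0},{"linear":[-18,0,18],"spin":0},{"linear":[-18,0,18],"spin":0}]'
python3 - <<'E'
from h import *
snap('side','side4');snap('top','top4')
a=cv2.imread('pics/top4.png')[80:230,155:275];b=cv2.imread('pics/side4.png')[100:250,140:290]
cv2.imwrite('pics/g.png',cv2.resize(np.hstack([a,b]),(792,440),interpolation=cv2.INTER_CUBIC))
E
```

```text
time: 25.02
position: [456.3, 50.2, 226.8]
ee_rot: [0.051, 3.129, 0.0]
contact_force: [-0.1, 0.1, 0.0]
grip_width: 0.007
finger_force: 0.0
```

View pics/g.png

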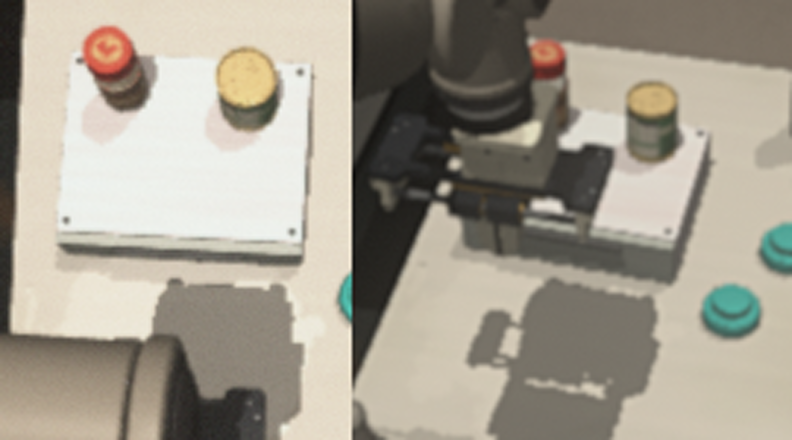

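The panel sits flush against the unit along its whole width (rows 235–255) with no gap, so the drawer is shut and the arm is clear.

```bash
python3 -c "
from plant import arm
print(arm.hand_in())"
```

```text
the job is handed in; nothing more can be done
None
```

I pressed the thermometer and timer into their cutouts, pushed the drawer shut against its stop, left the cup, shaker and peeler alone, and handed the job in at about 25 s; no verdict came back.

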